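# Set the heel leg of the shoe-shine box to the tape mark and hold it clamped

### The job

The heel leg on the foot block of the shoe-shine box is still clamped at the last customer's shoe length. Swing its red cam lever open, slide the heel leg along its rail until its pointer is on the red tape mark, and hold it there against its return spring while you squeeze the lever fully shut against the black grip post. Finish still squeezing lever and grip post together, without letting go, and do not disturb the tins, brushes, applicator and bottle standing about.

Things in the scene. Friction and masses are not known exactly. Their poses are not given: they have to be found in the camera images.
- shine_box: Wooden shoe-shine box fixed on the cabinet, 220 mm along its x, 420 mm along its y, 140 mm high; origin under its centre, z up. Near half (-x): lid, top at z 152 mm, with a tin and the applicator on it. Far half: raised dark foot block, 100 mm wide, centre line x +55 mm, top z 190 mm, toe stop at its -y end; on its +y part an aluminium rail (top z 198 mm) carries the heel leg
- heel_leg (a joint): Travel of the heel leg (grey carriage, 83 mm along y, top 18 mm above the rail) in m: 0 at the outer (+y) end of the rail, growing towards the toe (-y) to 0.10. With the lever open a damped return spring of 4 to 6 N plus 1 N friction pushes it out to 0 at up to 0.1 m/s unless it is held; with the lever shut it resists more than 20 N
- cross_plate: Upright aluminium cross plate at the leg's toe end, 112 mm wide across the box's x, 8 mm thick, top 58 mm above the rail. Origin on the rail top's centre line at the plate's flat back (+y) face, axes parallel to the box's. Pushing that face towards -y, e.g. with the sides of fingers that straddle post and lever, drives the leg in; post and lever stand 4 to 28 mm behind it
- grip_post: Black upright grip post fixed on the leg. Its frame is that of the cross plate; in it the post fills x -13 to -1, y 4 to 28, z 18 to 70 mm, and the shut lever x 1 to 11, y 5 to 27, z to 91 mm. Post and shut lever together are 24 mm thick across x; post and fully open lever 63 mm
- post_top (a point): Centre of the top end of the black grip post
- cam_lever (a joint): Angle of the red cam lever in rad: 0 fully shut (upright, beside the grip post on its +x side), growing to 0.55 (open stop) as its top swings to the box's +x. It is stiff and stays where it is put: opening takes up to about 5 N and shutting up to about 7 N at its tip. The clamp lets the leg slip from about 0.25 and is quite free beyond 0.3: swing it at least to 0.4
- lever_blade: Red blade of the cam lever, 10 mm thick, 22 mm wide along y, 75 mm long from its pivot. Origin on the pivot line, which runs along the box's y at x +6, z +16 mm in the grip post's frame; z axis along the blade to its tip; the middle of its width is at y +16 mm
- lever_tip (a point): Centre of the top end of the red lever blade; shut, it stands 91 mm above the rail, 21 mm above the grip post and 33 mm above the cross plate
- pointer (a point): Tip of the red pointer on the leg, over the cream length scale on the far (+x) edge of the foot block, 55 mm behind (+y of) the cross plate's back face
- mark (a point): Centre of the red tape stripe across the length scale, 10 mm wide along the scale; its axes are parallel to the box's. The pointer is on the mark when both have the same y in the box's frame
- tin_black: Black flat polish tin, 87 mm across, 23 mm high, lying on the box's lid; origin under its centre; leave alone
- tin_tan: Tan flat polish tin, 87 mm across, 23 mm high, on the cabinet top; origin under its centre; leave alone
- applicator: Green silicone applicator, 85 x 34 x 29 mm, on the box's lid; origin under its centre; leave alone
- horse_brush: Horsehair brush with wooden back, 170 x 52 x 45 mm, bristles down; origin under its centre; leave alone
- cleaner: White cleaner bottle, 54 mm across, 130 mm high; origin under its centre; leave alone
- dauber: Small round dauber brush, head 38 mm across and 22 mm high, with a flat 105 mm handle along its +x; origin under the head; leave alone

How it is judged:
By the outcome, as a careful person would: the job done as asked, in the order asked, and still so for the second after the job is handed in, while the arm keeps its last pose, push and grip.
It also fails if it takes over 45 s, if anything falls off the work surface, if the arm or the gripper's body presses on something with over 40 N, if the wrist force passes 120 N, or if a joint passes its speed limit or range.

### The arm

A 6-joint arm with a two-finger parallel gripper is mounted at the origin on the work surface. World frame = base frame: x ahead of the robot, y to its left, z up, the work surface at z = 0. Lengths are in m, angles in rad, forces in N, time in s.
With the tool pointing down it reaches from about 0.3 to 0.875 m from the base axis. Payload 6.4 kg.
Tool frame: the origin (TCP) lies at the very end of the fingers, on their centre line; the grasp point (between the pads) lies 19 mm behind it; y points along the fingers, x is the direction in which the jaws open and shut, and the axes are right-handed (so a half turn about y gives the same grasp; the last joint's range is limited). The gripper opens to 88 mm and grips with 3 to 60 N. Pads are 18 mm wide; open, the fingers measure 123 mm over their backs; the gripper's body (75 mm by 187 mm) begins 45 mm behind the grasp point.
Start: joints at [0.968, 0.181, 1.607, -0, 1.354, -0.206], TCP at [0.222, 0.53, 0.239] pointing down, gripper open.
Joint ranges: [-2.99, 2.99], [-0.89, 2.07], [0.3, 2.58], [-1.14, 4.28], [0, 2.63], [-3.12, 3.12]. Speed limits (rad/s): [2.57, 2.57, 3.01, 3.14, 3.14, 3.14].

### API

Orientations are given as a 3x3 rotation matrix whose columns are the frame's x, y, z axes.
In Python, from rig import ctrl gives the robot as it stands. The module is installed in compiled form; this text tells all that it offers.
- The arm moves only by the tool servo_tool, never from a script. Its argument "steps" is a list of rows, each a list of 6 numbers: the shift along the tool's x, y, z in mm, then the turn, a rotation vector about the tool's x, y, z in degrees. A call has 1 to 20 rows; each row is the pose to reach, as a shift and turn from the pose measured when the call began, along the tool's axes at that moment; what a row does not reach only later rows make up. A row lasts 1/10 s, in which the tool goes at most 50 mm and 8.59 degrees, less where a joint would pass 70% of its speed; a pose out of reach is approached as far as the arm can. A call with a gripper value outside its range is refused whole. "jaw" is the opening, from -1 (shut) to 1 (fully open), so that 0 is half open, set as the call begins (left out, the last holds). The fingers move at their own pace and stop on an object; "force" is the grip in N (left out, the last holds). Time passes only in rows, so rows that repeat a pose let the fingers close. It gives the time, the measured TCP pose, the force and the opening at its end, in the units of the state.
- ctrl.observe(): the state, without advancing time (a new reading comes with each control period).
- ctrl.capture(name): name is "scene" or "side" or "wrist"; returns a dict with "frame" (400x640x3 uint8, red, green, blue), "fx", "fy", "cx", "cy" (pixels), "eye" and "rotation" of the camera in the world; the wrist camera has in their place "hand_eye" (4x4, takes a point from camera to tool coordinates, whose origin is the TCP and whose axes are the tool frame's). Camera axes: x right, y down, z forward; pixel columns grow to the right and rows downward; lengths in m; the calibration is good to about 2 mm. A picture is of the moment at which its call begins: read the wrist's pose just before it. There is no depth.
- ctrl.sign_off(): hands the job in, once; it reports no verdict.
The state is a dict: "time_s": time; "joint_positions": joint angles; "joint_velocities": joint speeds; "effort": joint torques, N m; "position": TCP position; "tcp_rot": TCP orientation; "ft_force": force on the tool from outside, world axes, zero at the start; "ft_torque": the same for the moment, N m; "finger_gap": opening from 0.0 (shut) to 1.0 (fully open).
Only numpy, scipy, OpenCV 4.12 (cv2) and the standard library are available. Lean on these libraries where they do the work, as an engineer would, in place of code of your own. Each camera call takes 0.05 s, during which the arm holds its last target. There are 200 camera calls.

## Working session

There is one attempt and no reset: what is moved stays moved. The work goes in short steps, Python scripts to look and compute and a tool call to move; the robot and the scene stay as the last step left them, time stands still between calls to the robot, and variables do not carry over. Pictures are saved under pics/ and viewed, about 8 in all and at most 12, crops included, and the job is handed in when it is done.

Besides the shell and the picture viewer there is one more tool, called after "Request:" in YAML: its name, and indented under it one key for each argument. servo_tool: Moves the arm, as the interface text tells. Its arguments: {"type":"object","properties":{"steps":{"type":"array"},"jaw":{"type":"number"},"force":{"type":"number"}},"required":["steps"]}

```bash
mkdir -p pics; cat > h.py <<'E'
import numpy as np, cv2
from rig import ctrl
def cap(n,f=None):
    s=ctrl.observe(); c=ctrl.capture(n)
    if n=="wrist":
        T=np.eye(4);T[:3,:3]=s["tcp_rot"];T[:3,3]=s["position"];H=T@np.array(c["hand_eye"])
        c["eye"],c["rotation"]=H[:3,3],H[:3,:3]
    c["eye"]=np.array(c["eye"]);c["rotation"]=np.array(c["rotation"])
    if f: cv2.imwrite(f"pics/{f}.png",cv2.cvtColor(c["frame"],cv2.COLOR_RGB2BGR))
    return c
def ray(c,u,v):
    d=c["rotation"]@np.array([(u-c["cx"])/c["fx"],(v-c["cy"])/c["fy"],1]);return d/np.linalg.norm(d)
def onz(c,u,v,z):
    d=ray(c,u,v);return c["eye"]+d*(z-c["eye"][2])/d[2]
def proj(c,p):
    q=c["rotation"].T@(np.array(p)-c["eye"]);return np.array([c["fx"]*q[0]/q[2]+c["cx"],c["fy"]*q[1]/q[2]+c["cy"]])
def tri(L):
    A=0;b=0
    for c,u,v in L:
        d=ray(c,u,v);P=np.eye(3)-np.outer(d,d);A=A+P;b=b+P@c["eye"]
    return np.linalg.solve(A,b)
E
python3 - <<'E'
from h import *
import pickle
np.set_printoptions(precision=4,suppress=True)
for n in("scene","side","wrist"):
    c=cap(n,n+"0");pickle.dump(c,open(n+"0.pkl","wb"));print(n,c["eye"],c["rotation"].tolist(),c["fx"])
s=ctrl.observe();print(s["time_s"],s["position"],s["tcp_rot"],s["finger_gap"],s["ft_force"])
E
```

```text
scene [ 1.2089 -0.0523  1.0121] [[0.27079183564001064, 0.7504073818714359, -0.6029598187139591], [0.9625217102337972, -0.2013328037237816, 0.18170596983403484], [0.014957910259103764, -0.6295664090289269, -0.7768026760658736]] 447.77920382672977
side [-0.0248 -0.5938  1.1541] [[0.7966752174558345, -0.4303395519947303, 0.4244013052297005], [-0.6043493583588292, -0.5769310319023591, 0.5494655926255532], [0.008393505999879815, -0.6942322769916808, -0.7197020874222723]] 468.06432669297186
wrist [0.1585 0.5564 0.3843] [[0.38603861446078763, 0.8893634891653581, 0.24496279775674462], [0.9224807298419421, -0.3716403614319449, -0.10446408389971802], [-0.0018684794538189956, 0.26630063066832893, -0.9638882107849319]] 292.965387315222
0.15 [0.222 0.53  0.238] [[ 0.3865 -0.0007 -0.9223]
 [ 0.9223 -0.0011  0.3865]
 [-0.0013 -1.      0.0003]] 1.0002623925963903 [ 0.1267  0.1162 -0.2207]
```

View pics/scene0.png

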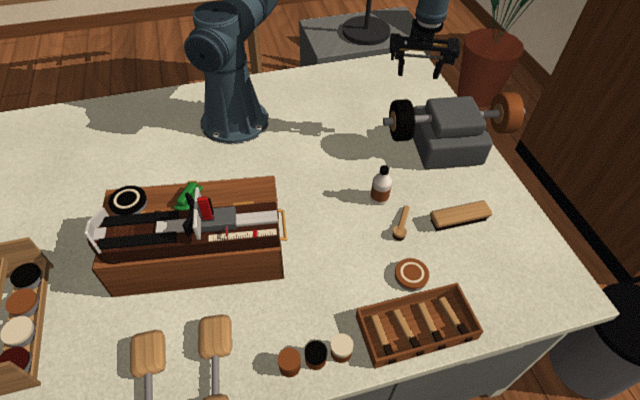

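View pics/side0.png

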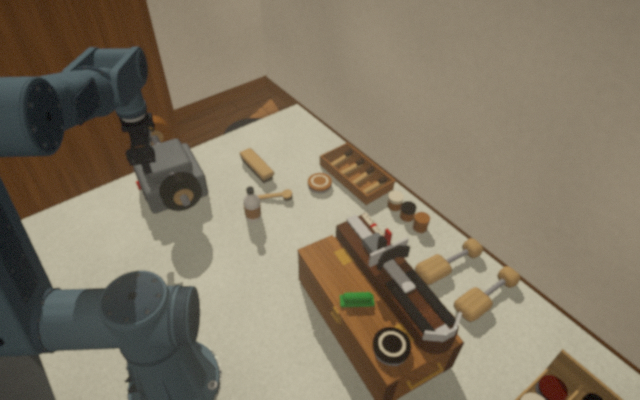

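The scene picture shows the box at (100–283, 178–290), with the lever at (205,208), the plate at about (194,215), and a red mark near (256,234). Next I'll zoom in on the leg.

```bash
python3 - <<'E'
from h import *
a=cv2.imread("pics/scene0.png")[170:295,85:295];b=cv2.imread("pics/side0.png")[205:305,290:470]
a=cv2.resize(a,(800,476),interpolation=cv2.INTER_CUBIC);cv2.imwrite("pics/a.png",a)
b=cv2.resize(b,(800,444),interpolation=cv2.INTER_CUBIC);cv2.imwrite("pics/b.png",b)
E
```

```text
(no output)
```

View pics/a.png

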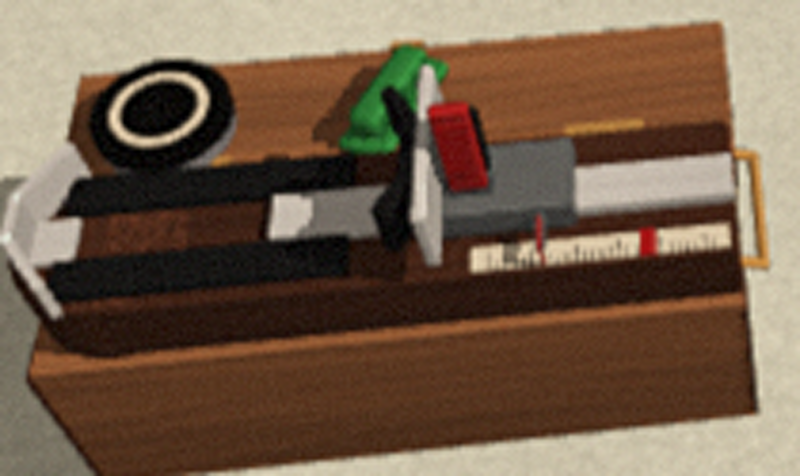

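View pics/b.png

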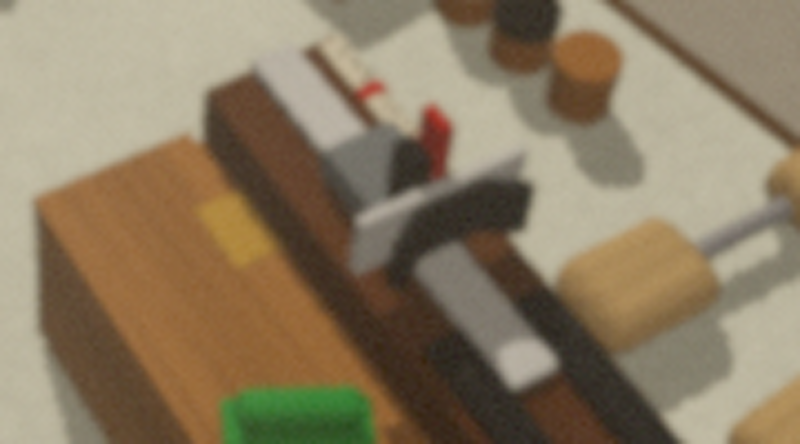

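The pointer is at about scene (227,239) and the mark at about (255,233.5), so the leg must move outward (+y). The lever looks close to shut. Next I'll fit the box pose.

```bash
cat > fit.py <<'E'
from h import *
import pickle
from scipy.optimize import least_squares
np.set_printoptions(precision=4,suppress=True)
S=pickle.load(open("scene0.pkl","rb"));D=pickle.load(open("side0.pkl","rb"))
a=lambda u,v:(S,u/3.81+85,v/3.81+170)
b=lambda u,v:(D,u/4.444+290,v/4.444+205)
obs=[(a(722,24),(-.11,.21,.152)),(a(82,76),(-.11,-.21,.152)),(a(745,295),(.11,.21,.14)),(a(30,375),(.11,-.21,.14)),(a(757,412),(.11,.21,0)),(b(40,203),(-.11,.21,.152)),((D,385,399),(-.11,-.21,.152))]
def W(p,q):
    c,s=np.cos(p[2]),np.sin(p[2]);q=np.array(q);return np.array([p[0]+c*q[0]-s*q[1],p[1]+s*q[0]+c*q[1],q[2]])
f=lambda p:np.concatenate([proj(o[0],W(p,q))-o[1:] for o,q in obs])
r=least_squares(f,[.6,-.1,0],loss="soft_l1");p=r.x;pickle.dump(p,open("box.pkl","wb"))
def L(w): 
    c,s=np.cos(p[2]),np.sin(p[2]);d=np.array(w)-[p[0],p[1],0];return np.array([c*d[0]+s*d[1],-s*d[0]+c*d[1],d[2]])
if __name__=="__main__":
    print(p,f(p).reshape(-1,2))
    print("mark",L(onz(*a(648,242),.191)),"ptr",L(onz(*a(541,262),.192)))
    print("mark tri",L(tri([a(648,242),b(371,90)])))
    print("lever top",L(tri([a(452,106),b(437,113)])))
    print("plate far top",L(tri([a(432,178),b(523,155)])))
    print("tip S",L(onz(*a(452,106),.289)))
    print("plate edges",L(onz(*a(428,70),.256)),L(onz(*a(432,262),.212)))
E
python3 fit.py
```

```text
[ 0.4989 -0.1657 -0.1424] [[ -0.6259  -1.3887]
 [ -0.0853  -0.506 ]
 [  0.0353   0.6316]
 [ -0.9203  -1.0677]
 [ -0.162    0.1032]
 [ -1.9878  -1.948 ]
 [  1.6159 -15.8704]]
mark [0.0983 0.1567 0.191 ] ptr [0.1057 0.0949 0.192 ]
mark tri [0.0977 0.1561 0.1895]
lever top [0.0636 0.0594 0.287 ]
plate far top [0.0991 0.0369 0.2622]
tip S [0.0644 0.0608 0.289 ]
plate edges [0.0068 0.0392 0.256 ] [0.1124 0.037  0.212 ]
```

Request:
servo_tool:
  steps:
    - [0,-60,0,0,0,0]
    - [0,-120,0,0,0,0]
    - [0,-120,0,0,0,0]
    - [-40,-120,-50,0,6,0]
    - [-75,-120,-97,0,12,0]
    - [-110,-120,-142,0,18,0]
    - [-145,-120,-187,0,24,0]
    - [-180,-120,-232,0,30,0]
    - [-215,-120,-278,0,36,0]
    - [-250,-120,-323,0,42,0]
    - [-285,-120,-368,0,48,0]
    - [-320,-120,-413,0,54,0]
    - [-355,-120,-458,0,60,0]
    - [-390,-120,-503,0,66,0]
    - [-425,-120,-548,0,71,0]
    - [-459,-120,-592,0,75.5,0]
    - [-459,-120,-592,0,75.5,0]
    - [-459,-120,-592,0,75.5,0]
  jaw: 1

```text
time_s: 1.95
position: [0.5912, -0.1241, 0.3581]
tcp_rot: [[0.99, -0.001, 0.144], [-0.144, -0.001, 0.99], [-0.001, -1.0, -0.001]]
ft_force: [0.9, 0.5, 1.1]
finger_gap: 1.001
```

```bash
python3 - <<'E'
from h import *
import pickle
np.set_printoptions(precision=4,suppress=True)
c=cap("wrist","w1");pickle.dump(c,open("w1.pkl","wb"));s=ctrl.observe()
print(s["time_s"],s["position"],s["tcp_rot"],s["ft_force"],s["joint_positions"])
E
```

```text
2.0 [ 0.5932 -0.1306  0.3563] [[ 0.9889 -0.0017  0.1484]
 [-0.1484 -0.0038  0.9889]
 [-0.0011 -1.     -0.004 ]] [-3.0949 -3.4882 -0.5395] [-0.4096  0.1841  1.3691 -0.0041  1.5884 -0.2608]
```

View pics/w1.png

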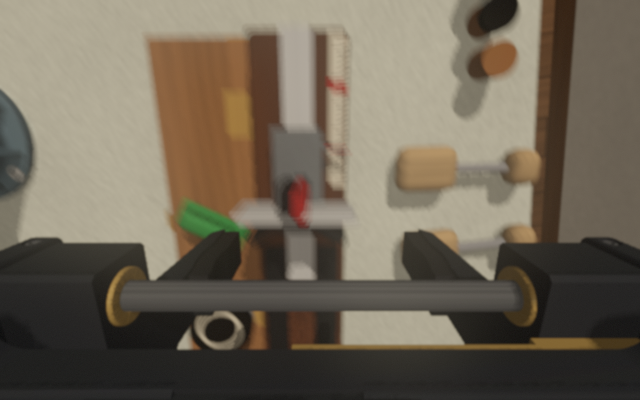

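The wrist picture is blurred because the arm was still moving. It shows the lever at about (300,200), the mark at (337,87) and the pointer at about (332,152). I'll let the arm settle and retake it as an enlarged crop.

Request:
servo_tool:
  steps:
    - [0,0,0,0,0,0]
    - [0,0,0,0,0,0]
    - [0,0,0,0,0,0]
    - [0,0,0,0,0,0]

```text
time_s: 2.4
position: [0.5929, -0.129, 0.3569]
tcp_rot: [[0.989, -0.001, 0.147], [-0.147, -0.004, 0.989], [-0.0, -1.0, -0.004]]
ft_force: [0.3, 1.1, 1.6]
finger_gap: 0.999
```

```bash
python3 - <<'E'
from h import *
import pickle
np.set_printoptions(precision=4,suppress=True)
c=cap("wrist","w2");pickle.dump(c,open("w2.pkl","wb"));s=ctrl.observe()
print(s["time_s"],s["position"],s["tcp_rot"],s["ft_force"])
a=cv2.imread("pics/w2.png")[15:240,220:380];cv2.imwrite("pics/w2c.png",cv2.resize(a,None,fx=2.6,fy=2.6,interpolation=cv2.INTER_CUBIC))
E
```

```text
2.45 [ 0.593  -0.1291  0.357 ] [[ 0.9892 -0.0007  0.1466]
 [-0.1466 -0.0041  0.9892]
 [-0.0001 -1.     -0.0041]] [ 0.4338 -0.4839 -0.7065]
```

View pics/w2c.png

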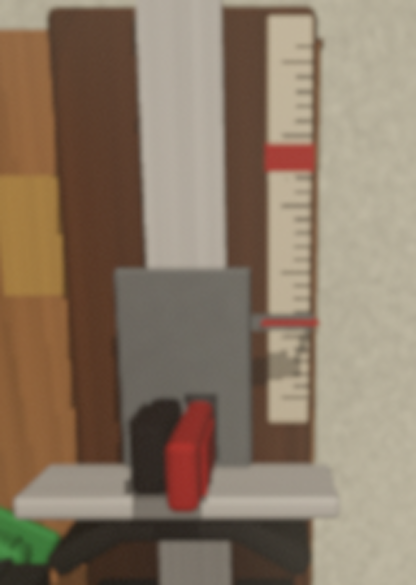

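The crop shows the mark centre at (290,158), the pointer at (317,323), the lever's top face centre at about (184,475), and the plate's top back edge at row 465.

```bash
python3 - <<'E'
from fit import *
w=pickle.load(open("w2.pkl","rb"))
g=lambda u,v:(w,u/2.6+220,v/2.6+15)
s=ctrl.observe();print("p",p)
for n,u,v,z in[("mark",290,158,.191),("ptr",317,323,.193),("levertop",184,475,.289),("lever top L",168,475,.289),("R",200,475,.289),("plate back top L",32,465,.256),("plate R",332,465,.256),("plate front L",15,500,.256),("block far edge top",316,20,.19),("block far edge bot",312,420,.19),("block near top",50,20,.19),("scale end",290,420,.19),("post top",155,480,.268)]:
    print(n,L(onz(*g(u,v),z)),onz(*g(u,v),z))
c,s_=np.cos(p[2]),np.sin(p[2])
print("TCP local",L(s["position"]),"toolx yaw",np.degrees(np.arctan2(s["tcp_rot"][1][0],s["tcp_rot"][0][0])),"box",np.degrees(p[2]))
E
```

```text
p [ 0.4989 -0.1657 -0.1424]
mark [0.098  0.1553 0.191 ] [ 0.6179 -0.0259  0.191 ]
ptr [0.109  0.0935 0.193 ] [ 0.6201 -0.0886  0.193 ]
levertop [0.0643 0.0577 0.289 ] [ 0.5708 -0.1177  0.289 ]
lever top L [0.0596 0.0577 0.289 ] [ 0.5661 -0.1171  0.289 ]
R [0.069  0.0577 0.289 ] [ 0.5754 -0.1184  0.289 ]
plate back top L [0.0097 0.052  0.256 ] [ 0.5159 -0.1156  0.256 ]
plate R [0.1105 0.0516 0.256 ] [ 0.6156 -0.1303  0.256 ]
plate front L [0.0029 0.0397 0.256 ] [ 0.5074 -0.1268  0.256 ]
block far edge top [0.1072 0.2023 0.19  ] [0.6338 0.0193 0.19  ]
block far edge bot [0.1077 0.0533 0.19  ] [ 0.6131 -0.1283  0.19  ]
block near top [0.01   0.2027 0.19  ] [0.5376 0.0335 0.19  ]
scale end [0.0985 0.0533 0.19  ] [ 0.604  -0.1269  0.19  ]
post top [0.0526 0.0501 0.268 ] [ 0.5581 -0.1236  0.268 ]
TCP local [0.088  0.0496 0.357 ] toolx yaw -8.427945409480015 box -8.161518507328964
```

Request:
servo_tool:
  steps:
    - [0,20,5,0,0,0]
    - [0,40,5,0,0,0]
    - [0,60,5,0,0,0]
    - [0,75,5,0,0,0]
    - [0,82,5,0,0,0]
    - [0,82,5,0,0,0]
    - [0,82,5,0,0,0]
    - [0,82,5,0,0,0]

```text
time_s: 3.25
position: [0.5943, -0.1247, 0.2763]
tcp_rot: [[0.989, 0.001, 0.147], [-0.147, -0.005, 0.989], [0.002, -1.0, -0.005]]
ft_force: [-0.1, 0.2, -0.3]
finger_gap: 0.999
```

Request:
servo_tool:
  steps:
    - [0,2.5,0,0,0,0]
    - [6,2.5,0,0,0,0]
    - [12,2.5,0,0,0,0]
    - [16,2.5,0,0,0,0]
    - [20,2.5,0,0,0,0]
    - [24,2.5,0,0,0,0]
    - [28,2.5,0,0,0,0]
    - [32,2.5,0,0,0,0]
    - [36,2.5,0,0,0,0]
    - [40,2.5,0,0,0,0]
    - [44,2.5,0,0,0,0]
    - [44,2.5,0,0,0,0]
    - [44,2.5,0,0,0,0]

```text
time_s: 4.55
position: [0.6385, -0.1314, 0.274]
tcp_rot: [[0.989, 0.003, 0.146], [-0.146, -0.006, 0.989], [0.004, -1.0, -0.005]]
ft_force: [0.1, 0.3, 0.4]
finger_gap: 1.0
```

```bash
python3 - <<'E'
from h import *
import pickle
c=cap("wrist","w3");pickle.dump(c,open("w3.pkl","wb"));s=ctrl.observe()
d=cap("scene","s3");pickle.dump(d,open("s3.pkl","wb"))
print(s["time_s"],s["position"],s["ft_force"])
a=cv2.resize(cv2.imread("pics/w3.png")[:,120:520],(400,400))
b=cv2.resize(cv2.imread("pics/s3.png")[175:275,150:295],(580,400),interpolation=cv2.INTER_CUBIC)
cv2.imwrite("pics/m3.png",np.hstack([a[:,:220*1] if 0 else cv2.resize(a,(220,220)) if 0 else a[:,90:310],b]))
E
```

```text
4.6 [ 0.6383859  -0.13150336  0.27415021] [ 0.17516588 -0.22612161 -0.15549879]
```

View pics/m3.png

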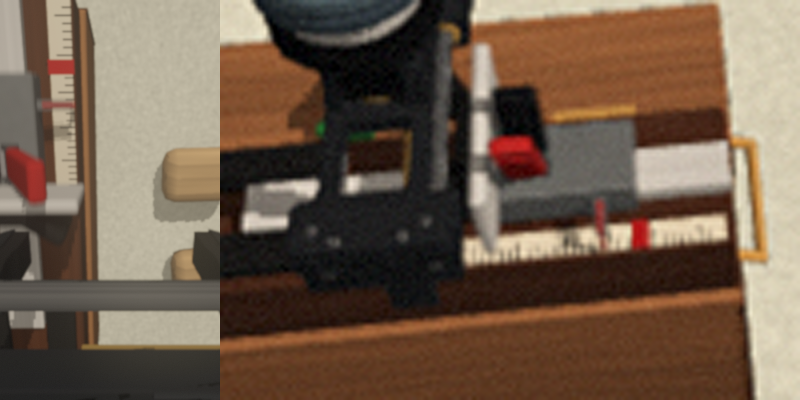

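The lever is open and the leg is clear of the finger. The pointer is between its old place and the mark, probably still sliding. I'll raise clear, then measure where the leg rests.

Request:
servo_tool:
  steps:
    - [0,-30,0,0,0,0]
    - [0,-60,0,0,0,0]
    - [-10,-80,20,0,0,0]
    - [-20,-80,50,0,0,0]
    - [-25,-80,80,0,0,0]
    - [-25,-80,80,0,0,0]
    - [-25,-80,80,0,0,0]
    - [-25,-80,80,0,0,0]
    - [-25,-80,80,0,0,0]
    - [-25,-80,80,0,0,0]

```text
time_s: 5.65
position: [0.6251, -0.0492, 0.3534]
tcp_rot: [[0.989, 0.002, 0.148], [-0.148, -0.006, 0.989], [0.003, -1.0, -0.005]]
ft_force: [-0.5, -0.2, -0.6]
finger_gap: 0.999
```

```bash
python3 - <<'E'
from h import *
import pickle
from fit import L
c=cap("wrist","w4");pickle.dump(c,open("w4.pkl","wb"));s=ctrl.observe()
d=cap("scene","s4")
print(s["time_s"],s["position"],L(s["position"]),s["ft_force"])
a=cv2.resize(cv2.imread("pics/w4.png")[15:240,220:380],None,fx=2.6,fy=2.6,interpolation=cv2.INTER_CUBIC)[:560]
b=cv2.resize(cv2.imread("pics/s4.png")[180:320,195:291],None,fx=4,fy=4,interpolation=cv2.INTER_CUBIC)
cv2.imwrite("pics/m4.png",np.hstack([a,b])); print(a.shape,b.shape)
E
```

```text
5.7 [ 0.6251 -0.0491  0.3535] [0.1083 0.1333 0.3535] [ 0.3718 -1.1555  0.5001]
(560, 416, 3) (560, 384, 3)
```

View pics/m4.png

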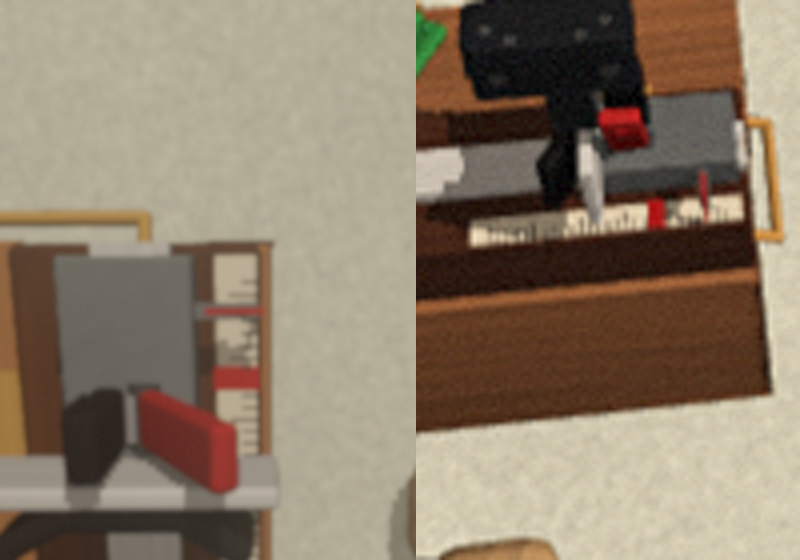

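The leg is at its outer end, past the mark, with the pointer at crop (255,311) and the mark at (237,378). The lever is clearly open, with its tip at about (225,460).

```bash
python3 - <<'E'
from fit import *
w=pickle.load(open("w4.pkl","rb"))
g=lambda u,v:(w,u/2.6+220,v/2.6+15)
for n,u,v,z in[("mark",237,378,.191),("ptr",258,311,.193),("lever top L",210,462,.281),("lever top R",236,460,.281),("post top L",66,450,.268),("post top R",104,450,.268),("plate R",272,458,.256),("block R",270,300,.19)]:
    print(n,L(onz(*g(u,v),z)))
E
```

```text
mark [0.0978 0.1551 0.191 ]
ptr [0.1066 0.1819 0.193 ]
lever top L [0.0924 0.1439 0.281 ]
lever top R [0.1002 0.1444 0.281 ]
post top L [0.0465 0.1446 0.268 ]
post top R [0.0584 0.1445 0.268 ]
plate R [0.1112 0.1384 0.256 ]
block R [0.1114 0.1859 0.19  ]
```

Request:
servo_tool:
  steps:
    - [-20,0,10,0,-0.3,0]
    - [-35,10,10,0,-0.3,0]
    - [-35,30,10,0,-0.3,0]
    - [-35,50,10,0,-0.3,0]
    - [-35,70,10,0,-0.3,0]
    - [-35,90,10,0,-0.3,0]
    - [-35,105,10,0,-0.3,0]
    - [-35,115,10,0,-0.3,0]
    - [-35,119,10,0,-0.3,0]
    - [-35,119,10,0,-0.3,0]
    - [-35,119,10,0,-0.3,0]

```text
time_s: 6.85
position: [0.5927, -0.0347, 0.2352]
tcp_rot: [[0.99, 0.004, 0.142], [-0.142, -0.006, 0.99], [0.005, -1.0, -0.005]]
ft_force: [-0.7, 0.1, -0.8]
finger_gap: 0.998
```

```bash
python3 - <<'E'
from h import *
from fit import L
s=ctrl.observe();print(s["time_s"],s["position"],L(s["position"]),s["ft_force"],np.degrees(np.arctan2(s["tcp_rot"][1][0],s["tcp_rot"][0][0])))
E
```

```text
6.85 [ 0.5927 -0.0347  0.2352] [0.0743 0.143  0.2352] [-0.7217  0.12   -0.7618] -8.183137673005028
```

Request:
servo_tool:
  steps:
    - [-1,2,0,0,0,0]
    - [-1,2,0,0,0,0]
    - [-1,2,0,0,0,0]
    - [-1,2,-3,0,0,0]
    - [-1,2,-6,0,0,0]
    - [-1,2,-10,0,0,0]
    - [-1,2,-14,0,0,0]
    - [-1,2,-18,0,0,0]
    - [-1,2,-22,0,0,0]
    - [-1,2,-26,0,0,0]
    - [-1,2,-30,0,0,0]
    - [-1,2,-34,0,0,0]
    - [-1,2,-34,0,0,0]
    - [-1,2,-34,0,0,0]
    - [-1,2,-34,0,0,0]
  jaw: 0.59
  force: 30

```text
time_s: 8.35
position: [0.587, -0.0676, 0.2335]
tcp_rot: [[0.99, 0.004, 0.142], [-0.142, -0.005, 0.99], [0.005, -1.0, -0.004]]
ft_force: [0.7, 4.7, -0.2]
finger_gap: 0.792
```

```bash
python3 - <<'E'
from h import *
import pickle
from fit import L
c=cap("wrist","w5");pickle.dump(c,open("w5.pkl","wb"));s=ctrl.observe()
d=cap("scene","s5");pickle.dump(d,open("s5.pkl","wb"))
print(s["time_s"],s["position"],L(s["position"]),s["ft_force"],s["finger_gap"])
a=cv2.resize(cv2.imread("pics/w5.png")[0:280,200:400],None,fx=2.1,fy=2.1,interpolation=cv2.INTER_CUBIC)[:560]
b=cv2.resize(cv2.imread("pics/s5.png")[180:320,195:285],None,fx=4,fy=4,interpolation=cv2.INTER_CUBIC)
cv2.imwrite("pics/m5.png",np.hstack([a,b])); print(a.shape,b.shape)
E
```

```text
8.4 [ 0.587  -0.0676  0.2335] [0.0733 0.1096 0.2335] [0.9197 4.8106 0.7435] 0.7959741888560999
(560, 420, 3) (560, 360, 3)
```

View pics/m5.png

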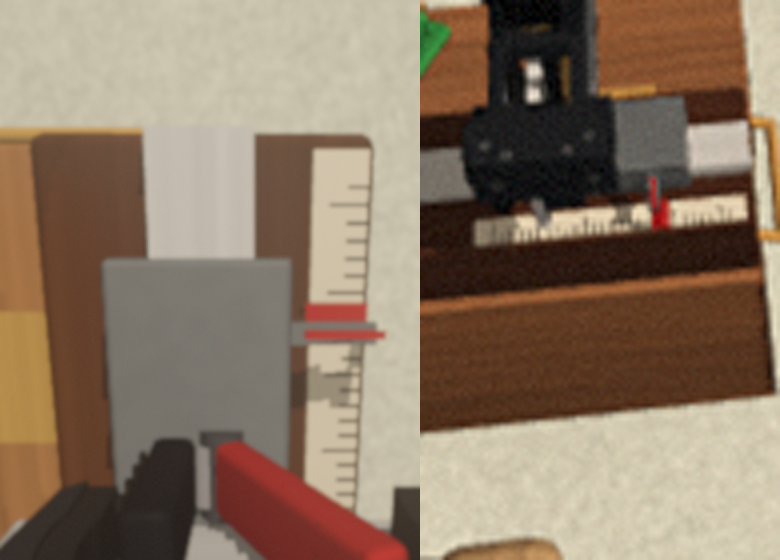

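```bash
python3 - <<'E'
from fit import *
w=pickle.load(open("w5.pkl","rb"));w2=pickle.load(open("w2.pkl","rb"));w4=pickle.load(open("w4.pkl","rb"))
s5=pickle.load(open("s5.pkl","rb"))
g=lambda u,v:(w,u/2.1+200,v/2.1)
print("mark top edge",L(onz(*g(335,303),.191)),"carriage end",L(onz(*g(200,260),.216)))
for z in(.190,.193,.196,.2,.204): print(z,L(onz(*g(370,335),z)),L(onz(w2,317/2.6+220,323/2.6+15,z)),L(onz(w4,258/2.6+220,311/2.6+15,z)))
print("tri",L(tri([(w2,317/2.6+220,323/2.6+15),a(541,262)])))
# red profile
f=w["frame"].astype(int)
for col in(355,365,372,378):
  u=int(col/2.1+200);print(u,[(v,*f[v,u]) for v in range(142,166) if f[v,u,0]-f[v,u,1]>40])
E
```

```text
mark top edge [0.0974 0.1602 0.191 ] carriage end [0.0589 0.1736 0.216 ]
0.19 [0.1087 0.1503 0.19  ] [0.1092 0.0932 0.19  ] [0.1066 0.1817 0.19  ]
0.193 [0.1081 0.1507 0.193 ] [0.109  0.0935 0.193 ] [0.1066 0.1819 0.193 ]
0.196 [0.1076 0.1512 0.196 ] [0.1088 0.0937 0.196 ] [0.1066 0.1821 0.196 ]
0.2 [0.1068 0.1518 0.2   ] [0.1086 0.094  0.2   ] [0.1066 0.1823 0.2   ]
0.204 [0.106  0.1524 0.204 ] [0.1083 0.0944 0.204 ] [0.1066 0.1826 0.204 ]
tri [0.1087 0.0946 0.1963]
369 [(144, np.int64(190), np.int64(140), np.int64(118)), (145, np.int64(182), np.int64(96), np.int64(81)), (146, np.int64(179), np.int64(73), np.int64(63)), (147, np.int64(179), np.int64(72), np.int64(62)), (148, np.int64(179), np.int64(72), np.int64(62)), (149, np.int64(179), np.int64(72), np.int64(62)), (150, np.int64(179), np.int64(73), np.int64(63)), (151, np.int64(177), np.int64(74), np.int64(64)), (152, np.int64(167), np.int64(85), np.int64(75)), (153, np.int64(148), np.int64(103), np.int64(93)), (157, np.int64(160), np.int64(92), np.int64(83)), (158, np.int64(174), np.int64(78), np.int64(68)), (159, np.int64(178),
[... 600 characters left out ...]
4(161), np.int64(95), np.int64(84)), (158, np.int64(174), np.int64(78), np.int64(68)), (159, np.int64(178), np.int64(72), np.int64(62)), (160, np.int64(173), np.int64(76), np.int64(66)), (161, np.int64(155), np.int64(89), np.int64(79))]
377 [(157, np.int64(161), np.int64(95), np.int64(85)), (158, np.int64(174), np.int64(79), np.int64(69)), (159, np.int64(179), np.int64(74), np.int64(64)), (160, np.int64(175), np.int64(81), np.int64(72)), (161, np.int64(161), np.int64(99), np.int64(89))]
380 [(158, np.int64(179), np.int64(104), np.int64(89)), (159, np.int64(179), np.int64(79), np.int64(68)), (160, np.int64(182), np.int64(100), np.int64(86)), (161, np.int64(186), np.int64(142), np.int64(124))]
```

Request:
servo_tool:
  steps:
    - [0,0,2,0,0,0]
    - [0,0,4,0,0,0]
    - [0,0,4,0,0,0]
    - [0,0,4,0,0,0]
    - [0,0,4,0,0,0]
    - [0,0,4,0,0,0]
  jaw: 0.36
  force: 40

```text
time_s: 9.05
position: [0.5872, -0.0631, 0.2332]
tcp_rot: [[0.99, 0.003, 0.142], [-0.142, -0.004, 0.99], [0.003, -1.0, -0.003]]
ft_force: [-2.2, 4.6, 0.2]
finger_gap: 0.678
```

```bash
cat > chk.py <<'E'
import sys
from fit import *
n=sys.argv[1]
c=cap("wrist",n);pickle.dump(c,open(n+".pkl","wb"));s=ctrl.observe()
print(s["time_s"],s["position"],L(s["position"]),np.array(s["ft_force"]),s["finger_gap"]*88)
f=c["frame"].astype(int);f=f[:,:,0]-f[:,:,1]
def cen(u,lo,hi):
    v=np.arange(lo,hi);w=np.clip(f[lo:hi,u].astype(float)-30,0,60);return (v*w).sum()/max(w.sum(),1),w.sum()
for u in(366,369,377,379): print(u,[v for v in range(120,190) if f[v,u]>50])
u=377;v,_=cen(u,140,180);print("ptr",v,L(onz(c,u+.5,v+.5,.196)),L(onz(c,u+.5,v+.5,.193)))
for v in (0,): print("mark row expected",[proj(c,W(p,(.098,y,.191))) for y in(.150,.1553,.160)])
E
python3 chk.py w6
```

```text
9.1 [ 0.5871 -0.0631  0.2332] [0.0728 0.1141 0.2332] [-2.4367  5.8442  0.2407] 59.75325909574362
366 [152, 157, 158, 159, 160, 161, 164, 165, 166]
369 [152, 157, 158, 159, 160, 161, 165, 166]
377 [157, 158, 159, 160, 161]
379 [157, 158, 159, 160, 161]
ptr 159.09128630705393 [0.1078 0.1557 0.196 ] [0.1084 0.1553 0.193 ]
mark row expected [array([360.5171, 167.2041]), array([360.818 , 159.0608]), array([361.0887, 151.7352])]
```

The pointer now measures within 0.5 mm of the mark. I'll close in stages, shifting the tool towards -x so the post-side finger stays beside the post.

Request:
servo_tool:
  steps:
    - [-3,0,0,0,0,0]
    - [-6,0,0,0,0,0]
    - [-6,0,0,0,0,0]
    - [-6,0,0,0,0,0]
    - [-6,0,0,0,0,0]
  jaw: 0.14

```text
time_s: 9.6
position: [0.5825, -0.0623, 0.2339]
tcp_rot: [[0.99, 0.007, 0.142], [-0.142, -0.004, 0.99], [0.007, -1.0, -0.003]]
ft_force: [4.6, 3.5, -0.1]
finger_gap: 0.567
```

```bash
python3 chk.py w7
```

```text
9.65 [ 0.5824 -0.0623  0.2339] [0.068  0.1142 0.2339] [ 4.0415  3.3159 -0.3669] 50.12315300967128
366 [152, 157, 158, 159, 160, 161, 164, 165, 166]
369 [152, 157, 158, 159, 160, 161, 164, 165, 166]
377 [152, 157, 158, 159, 160, 161, 165]
379 [152, 157, 158, 159, 160, 161, 165]
ptr 159.02312138728323 [0.1034 0.1557 0.196 ] [0.104  0.1552 0.193 ]
mark row expected [array([367.3355, 167.1001]), array([367.6856, 158.9921]), array([368.0005, 151.6989])]
```

Request:
servo_tool:
  steps:
    - [-3,0,0,0,0,0]
    - [-6,0,0,0,0,0]
    - [-6,0,0,0,0,0]
    - [-6,0,0,0,0,0]
    - [-6,0,0,0,0,0]
  jaw: -0.09

```text
time_s: 10.15
position: [0.5778, -0.0617, 0.2349]
tcp_rot: [[0.99, 0.011, 0.142], [-0.142, -0.005, 0.99], [0.011, -1.0, -0.003]]
ft_force: [5.1, 3.8, 1.0]
finger_gap: 0.457
```

```bash
python3 chk.py w8
```

```text
10.2 [ 0.5778 -0.0617  0.2349] [0.0633 0.1142 0.2349] [6.009  3.4539 1.7217] 40.18409753597567
366 [152, 157, 158, 159, 160, 161, 164, 165, 166]
369 [152, 157, 158, 159, 160, 161, 164, 165, 166]
377 [152, 157, 158, 159, 160, 164, 165, 166]
379 [152, 157, 158, 159, 160, 164, 165, 166]
ptr 160.05668934240362 [0.0991 0.1548 0.196 ] [0.0997 0.1544 0.193 ]
mark row expected [array([373.9573, 166.7528]), array([374.3553, 158.6903]), array([374.7132, 151.4385])]
```

Request:
servo_tool:
  steps:
    - [-3,1,0,0,0,0.6]
    - [-6,1,0,0,0,0.6]
    - [-6,1,0,0,0,0.6]
    - [-6,1,0,0,0,0.6]
    - [-6,1,0,0,0,0.6]
  jaw: -0.31

```text
time_s: 10.7
position: [0.5736, -0.0611, 0.2353]
tcp_rot: [[0.99, 0.006, 0.142], [-0.142, -0.004, 0.99], [0.006, -1.0, -0.003]]
ft_force: [6.4, 3.5, 1.7]
finger_gap: 0.348
```

```bash
python3 chk.py w9
```

```text
10.75 [ 0.5736 -0.0611  0.2353] [0.0591 0.1141 0.2353] [6.2368 2.8325 1.494 ] 30.309320681271736
366 [165, 166]
369 [151, 152, 157, 158, 159, 160, 163, 164, 165]
377 [152, 157, 158, 159, 160, 163, 164, 165]
379 [152, 157, 158, 159, 160, 163, 164, 165]
ptr 159.83050847457628 [0.0947 0.1549 0.196 ] [0.0953 0.1544 0.193 ]
mark row expected [array([380.6996, 166.6217]), array([381.1479, 158.5672]), array([381.551 , 151.3228])]
```

Request:
servo_tool:
  steps:
    - [-2,1,0,0,0,0.3]
    - [-3,1,0,0,0,0.3]
    - [-3,1,0,0,0,0.3]
    - [-3,1,0,0,0,0.3]
    - [-3,1,0,0,0,0.3]
    - [-3,1,0,0,0,0.3]
    - [-3,1,0,0,0,0.3]
    - [-3,1,0,0,0,0.3]
  jaw: -1
  force: 45

```text
time_s: 11.55
position: [0.571, -0.0607, 0.2354]
tcp_rot: [[0.99, 0.002, 0.142], [-0.142, -0.004, 0.99], [0.003, -1.0, -0.004]]
ft_force: [-0.6, 4.4, 5.8]
finger_gap: 0.258
```

```bash
python3 chk.py w10; python3 - <<'E'
from h import *
cap("scene","s10")
a=cv2.resize(cv2.imread("pics/w10.png")[60:280,220:420],None,fx=2.0,fy=2.0,interpolation=cv2.INTER_CUBIC)
b=cv2.resize(cv2.imread("pics/s10.png")[170:280,95:285],None,fx=2,fy=2,interpolation=cv2.INTER_CUBIC)
h=np.zeros((440,780,3),np.uint8);h[:,:400]=a;h[:220,400:]=b;cv2.imwrite("pics/m10.png",h)
E
```

```text
11.6 [ 0.571  -0.0607  0.2354] [0.0565 0.1141 0.2354] [-1.1507  4.8342  5.6207] 22.573386065164918
366 []
369 []
377 [152, 157, 158, 159, 160, 161, 163, 164, 165]
379 [152, 157, 158, 159, 160, 163, 164, 165]
ptr 159.8021052631579 [0.0919 0.1549 0.196 ] [0.0925 0.1545 0.193 ]
mark row expected [array([384.8957, 166.6204]), array([385.3768, 158.5658]), array([385.8095, 151.3211])]
```

View pics/m10.png

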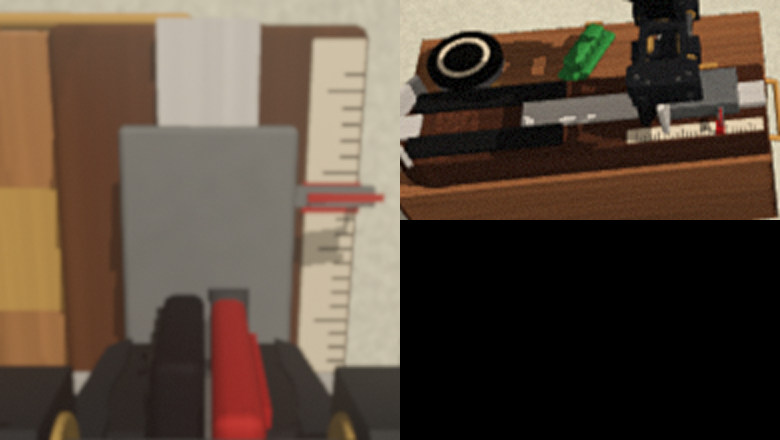

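The lever stands upright against the post with the fingers holding both. The pointer (row 159) lies inside the mark (rows 151–166), and the tin and applicator haven't moved. I'll hold briefly, check once more, then hand in.

Request:
servo_tool:
  steps:
    - [0,0,0,0,0,0]
    - [0,0,0,0,0,0]
    - [0,0,0,0,0,0]
    - [0,0,0,0,0,0]
    - [0,0,0,0,0,0]

```text
time_s: 12.15
position: [0.571, -0.0607, 0.2355]
tcp_rot: [[0.99, 0.002, 0.142], [-0.142, -0.004, 0.99], [0.003, -1.0, -0.004]]
ft_force: [0.4, 4.5, 2.5]
finger_gap: 0.257
```

```bash
python3 chk.py w11 && python3 -c "
from rig import ctrl
s=ctrl.observe()
if s['finger_gap']*88<25 and s['finger_gap']*88>20: print(ctrl.sign_off())"
```

```text
12.2 [ 0.5711 -0.0607  0.2355] [0.0565 0.1142 0.2355] [0.6964 3.4511 1.9911] 22.900741302119023
366 []
369 []
377 [152, 157, 158, 159, 160, 161, 163, 164, 165]
379 [152, 157, 158, 159, 160, 161, 163, 164, 165]
ptr 159.84842105263158 [0.0919 0.1549 0.196 ] [0.0925 0.1544 0.193 ]
mark row expected [array([384.909 , 166.6326]), array([385.3908, 158.5793]), array([385.824 , 151.3358])]
the job is handed in; nothing more can be done
None
```

The heel leg is clamped with its pointer on the red mark, and the gripper is still squeezing the lever shut against the grip post at 45 N. The job was handed in at 12.2 s.

I swung the lever open to about 0.44 rad, and the spring pushed the leg to its outer end. I pushed it back with the fingers against the cross plate until the pointer was on the mark. I held it there while closing the lever in stages.

**Last checks:**
- **Pointer:** it is within about 1 mm of the mark's centre, at y 0.1545–0.155 against 0.1553 m, and did not move over the last half second. The pointer partly covers the mark in the wrist view, so that reading is slightly blended with the mark's own red.
- **Lever:** the finger opening reads 22.6–22.9 mm, a little under the 24 mm given for post and shut lever. I put that down to pad give or the reading, because the lever looks fully upright in the picture.
- **Force:** readings on the tool were about 6 N or less at every check.
- **Surroundings:** the black tin and the applicator looked unmoved. I did not check the other items again after the first picture, but the arm worked only at the box after its first move, which passed about 0.36 m up.

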